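Heft the solder tins and hold up the full one

ROBOT

A 6-joint arm with a two-finger parallel gripper is mounted at the origin on the work surface. World frame = base frame: x ahead of the robot, y to its left, z up, the work surface at z = 0. Lengths are in m, angles in degrees, forces in N, time in s.
With the tool pointing down it reaches from about 0.3 to 0.75 m from the base axis. Payload 8.5 kg.
Tool frame: the origin (TCP) lies at the very end of the fingers, on their centre line; the grasp point (between the pads) lies 19 mm behind it; z points along the fingers, y is the line along which they close (so a half turn about z gives the same grasp; the last joint's range is limited). The gripper opens to 85 mm and grips with 20 to 120 N. Pads are 22 mm wide; open, the fingers measure 114 mm over their backs; the gripper's body (76 mm by 85 mm) begins 54 mm behind the grasp point. The pads swing forward as they close: fully open they stand 13 mm farther back than shut.
Start: joints at [52.237, 21.807, 74.336, -0, 83.858, -12.336], TCP at [0.236, 0.497, 0.198] pointing down, gripper open.
Joint ranges: [-178.18, 178.18], [-50.72, 133.34], [12.68, 142.11], [-81.47, 261.47], [9.98, 163.14], [-165.26, 165.26]. Speed limits (degrees/s): [136.94, 136.94, 180, 180, 180, 180].

INTERFACE

Orientations are given as a 3x3 rotation matrix whose columns are the frame's x, y, z axes.
In Python, from rig import env, optics, spotter gives the robot as it stands.
- The arm moves only by the shell command python3 -m crank 'ROWS' [FORCE]. ROWS is JSON, one flat list of numbers, 5 for each row, row after row: the finger opening in cm, from 0 to 8.54, then the shift along the tool's x, y, z in cm, then the turn about the tool's z in rad. A call has exactly 8 rows; each row shifts and turns the commanded pose from where the row before left it, along the tool's axes as they then stand; what a row does not reach is not made up. A row lasts 1/12 s, in which the tool goes at most 41.7 mm and 7.16 degrees, less where a joint would pass 70% of its speed; a pose out of reach is approached as far as the arm can. A call is refused whole if a number of a shift passes 4.17 or a number of a turn 0.125, either way. A call with a gripper value outside its range is refused whole. The fingers move at their own pace and stop on an object; FORCE is the grip in N (left out, the last holds). Time passes only in rows, so rows that do not move let the fingers close, or fill a call up. It gives the time, the measured TCP pose, the force, the opening and the grip force at its end, in the units of the state.
- env.observe(): the state, without advancing time (a new reading comes with each control period).
- optics.get_image(name): name is "scene" or "top"; returns a dict with "color" (420x560x3 uint8, red, green, blue), "intrinsics" (3x3 intrinsics, pixels), "pose" (4x4, takes a point from camera to world coordinates). Camera axes: x right, y up, looking along -z (the intrinsics and any distortion apply to the point x, -y, -z); pixel columns grow to the right and rows downward; lengths in m; the calibration is good to about 2 mm. A picture is of the moment at which its call begins. There is no depth.
- env.close_job(): hands the job in; it is judged then, once.
Trained networks look in a picture, given as the dict that the camera call returned (one of the last four; its "shot" number tells which), for a name from the list of things; names that differ only in an ending like _2 or _b are one class to them, and where a whole thing is asked for, a point or a joint stands for the part that bears it (a point fixed in the world has none). Each returns a list of dicts, best first, with "score" (0 to 1); they miss things now and then, are a little off and sometimes report something else, mostly with a low value. They report only what shows in the picture. A call takes as long as a camera call. They do not tell look-alikes from the thing itself.
- spotter.look_for(picture, query): "at" ([column, row] as shares, 0 to 1, of the picture: columns of its width, rows of its height, amid what is visible of it).
The state is a dict: "time_s": time; "q": joint angles; "qvel": joint speeds; "joint_efforts": joint torques, N m; "position": TCP position; "tool_rot": TCP orientation; "ft_force": force on the tool from outside, world axes, zero at the start; "wrist_torque": the same for the moment, N m; "grip_width": finger opening in m; "gripper_force": force on a finger pad.
Only numpy, scipy, OpenCV 4.12 (cv2) and the standard library are available. Lean on these libraries where they do the work, as an engineer would, in place of code of your own. Each camera call takes 0.05 s, during which the arm holds its last target. There are 200 camera calls.

TASK

Three identical closed tins stand among the things on the shop counter, each with a reel of solder wire inside; only one reel is still full, and only the weight tells which. Find it by hefting the tins against one another, lifting them a little with a gentle grip because the thin tinplate dents, and set the lighter ones softly back down upright where they stood, leaving everything else alone. Finish while holding the heaviest tin up in the gripper, upright and still, its bottom at least 15 cm above the counter, so that the customer can see it: do not put it down or let go.

Things in the scene. Friction and masses are not known exactly. Their poses are not given: they have to be found in the camera images.
- tin_a_center (a point): one of three identical round tinplate tins with pressed-on lids, 60 mm in diameter, 75 mm high, standing upright on the counter; the point is its centre, 37.5 mm above its underside, z up its axis. With the loose reel inside it weighs 0.2 to 0.7 kg; the heaviest (any of the three) outweighs the others by at least 0.19 kg. It dents if gripped with more than 60 N or banged down
- tin_b_center (a point): one of three identical round tinplate tins with pressed-on lids, 60 mm in diameter, 75 mm high, standing upright on the counter; the point is its centre, 37.5 mm above its underside, z up its axis. With the loose reel inside it weighs 0.2 to 0.7 kg; the heaviest (any of the three) outweighs the others by at least 0.19 kg. It dents if gripped with more than 60 N or banged down
- tin_c_center (a point): one of three identical round tinplate tins with pressed-on lids, 60 mm in diameter, 75 mm high, standing upright on the counter; the point is its centre, 37.5 mm above its underside, z up its axis. With the loose reel inside it weighs 0.2 to 0.7 kg; the heaviest (any of the three) outweighs the others by at least 0.19 kg. It dents if gripped with more than 60 N or banged down
- counter_top (a point): a point in the middle of the shop counter's flat wooden top, on its surface (z = 0), on which the tins stand
- lamp_carton: small upright white carton 40 x 36 x 72 mm high; stands among the tins. Bystander, origin at the centre of its underside; leave it alone
- screwdriver: screwdriver 190 mm long lying on the counter between two tins, along its own x, about 30 mm high. Bystander, origin at the centre of its underside; leave it alone
- multimeter: yellow multimeter lying on its back, 75 x 150 x 42 mm high, between the robot and the tins. Bystander, origin at the centre of its underside; leave it alone
- bolt_carton: open cardboard carton of bolts, 120 x 160 mm, 65 mm high, with side flaps reaching out to 250 mm; beyond the tins. Bystander, origin at the centre of its underside; leave it alone
- yellow_bin: yellow plastic stacking bin of wall plugs, 140 x 100 mm, 70 mm high; beyond the tins. Bystander, origin at the centre of its underside; leave it alone
- junction_box: square grey junction box 87 x 87 mm, 49 mm high; to the side of the tins. Bystander, origin at the centre of its underside; leave it alone
- jar: big clear jar with a green lid, 100 mm across, 147 mm high; to the side of the tins. Bystander, origin at the centre of its underside; leave it alone
Mind the look-alikes: they are no part of the job. What is shaped like the part that bears tin_b_center but blue or red is not meant.

How it is judged:
By the outcome, as a careful person would: the job done as asked, in the order asked, and still so for the second after the job is handed in, while the arm keeps its last pose, push and grip.
It also fails if it takes over 72 s, if anything falls off the work surface, if the arm or the gripper's body presses on something with over 40 N, if the wrist force passes 120 N, or if a joint passes its speed limit or range.

## Working session

There is one attempt and no reset: what is moved stays moved. The work goes in short steps, Python scripts to look and compute and a shell command to move; the robot and the scene stay as the last step left them, time stands still between calls to the robot, and variables do not carry over. Pictures are saved under pics/ and viewed, at most 10 in all, crops included, and the job is handed in when it is done.

```bash
ls; mkdir -p pics
python3 - <<'E'
from rig import env, optics, spotter
import cv2,numpy as np
s=env.observe(); print({k:np.round(v,3).tolist() for k,v in s.items()})
for n in("scene","top"):
    p=optics.get_image(n); cv2.imwrite(f"pics/{n}0.png",p["color"][...,::-1])
    print(n,p["intrinsics"].round(1).tolist(),p["pose"].round(3).tolist(),[k for k in p if k!="color"])
    for q in("tin_a_center","lamp_carton","screwdriver"):
        for d in spotter.look_for(p,q): print(q,round(d["score"],2),(np.array(d["at"])*[560,420]).round(1))
E
```

```text
pics
{'time_s': 0.0, 'q': [52.235, 21.84, 74.385, -0.002, 83.859, -12.335], 'qvel': [-0.013, -0.077, 0.003, 0.038, 0.002, -0.068], 'joint_efforts': [0.0, -44.847, -23.128, -0.0, 0.005, 0.0], 'position': [0.236, 0.496, 0.198], 'tool_rot': [[-0.903, 0.429, -0.001], [0.429, 0.903, -0.001], [0.0, -0.001, -1.0]], 'ft_force': [0.407, 0.168, -1.077], 'wrist_torque': [-0.033, 0.01, -0.024], 'gripper_force': 0.0, 'grip_width': 0.085}
scene [[421.2, 0.0, 273.2], [0.0, 421.2, 208.5], [0.0, 0.0, 1.0]] [[-0.147, -0.761, 0.633, 1.214], [0.989, -0.107, 0.101, 0.119], [-0.009, 0.64, 0.768, 0.847], [0.0, 0.0, 0.0, 1.0]] ['intrinsics', 'pose', 'shot']
tin_a_center 0.84 [371.3 221.3]
lamp_carton 0.74 [320.3 208.8]
screwdriver 0.84 [229.6 181.1]
top [[484.3, 0.0, 280.2], [0.0, 484.3, 209.1], [0.0, 0.0, 1.0]] [[0.023, 0.981, -0.192, 0.325], [-1.0, 0.025, 0.007, 0.005], [0.011, 0.191, 0.981, 1.328], [0.0, 0.0, 0.0, 1.0]] ['intrinsics', 'pose', 'shot']
tin_a_center 0.86 [184.2 209.6]
tin_a_center 0.16 [431.2 226.7]
lamp_carton 0.68 [229.6 223.4]
screwdriver 0.97 [324.4 255.5]
screwdriver 0.61 [277.3 235.4]
```

View pics/scene0.png

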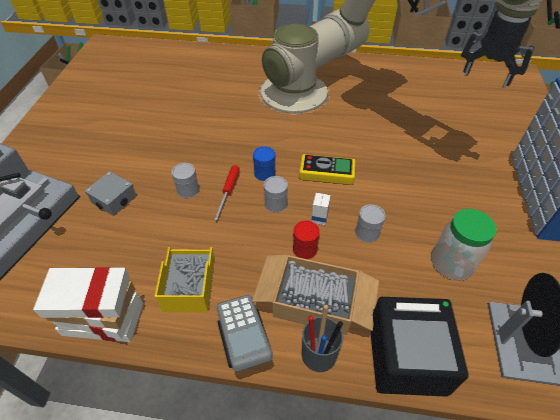

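View pics/top0.png

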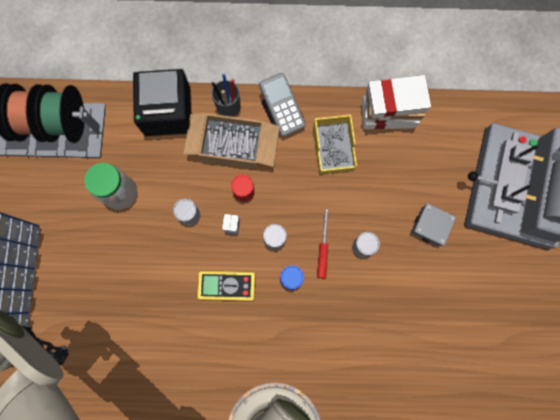

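The pictures show three grey tins at top-view pixels (185,211), (275,236) and (367,244). The things that could be mistaken for them are the red tin (242,187), the blue tin (292,278), the white carton (230,223) and the grey box (434,225). I choose the three plain grey round ones and check them in a crop.

```bash
cat > h.py <<'E'
from rig import env, optics, spotter
import cv2,numpy as np
def ray(p,u,v,z):
    K=p["intrinsics"];T=p["pose"]
    d=T[:3,:3]@np.array([(u-K[0,2])/K[0,0],-(v-K[1,2])/K[1,1],-1.]);o=T[:3,3]
    return o+d*(z-o[2])/d[2]
def proj(p,X):
    K=p["intrinsics"];T=p["pose"];c=T[:3,:3].T@(np.asarray(X)-T[:3,3]);c=c/-c[2]
    return K[0,0]*c[0]+K[0,2],-K[1,1]*c[1]+K[1,2]
E
cat > m.py <<'E'
from h import *
p=optics.get_image("top");q=optics.get_image("scene")
for n,u,v in(("L",185,211),("M",275,236),("R",367,244),("red",242,187),("blue",292,278)):
    X=ray(p,u,v,.075); print(n,X.round(4))
for n,u,v in(("carton",230,222),):print(n,ray(p,u,v,.072))
for n,u,v in(("sd tip",326,210),("sd end",322,277)):print(n,ray(p,u,v,.015))
for n,u,v in(("mm",227,286),):print(n,ray(p,u,v,.042))
A=cv2.resize(p["color"][160:320,140:400],None,fx=3,fy=3,interpolation=2)
for x in [ray(p,185,211,.075),ray(p,275,236,.075),ray(p,367,244,.075)]:
  for im,off,z in((p,(140,160),.075),(p,(140,160),0)):
    pts=[proj(p,[x[0]+.03*np.cos(t),x[1]+.03*np.sin(t),z]) for t in np.linspace(0,6.28,40)]
    cv2.polylines(A,[((np.array(pts)-off+.5)*3).astype(int)],True,(255,0,255) if z else (0,255,0),1)
B=cv2.resize(q["color"][140:250,160:400],None,fx=3,fy=3,interpolation=2)
for x in [ray(p,185,211,.075),ray(p,275,236,.075),ray(p,367,244,.075)]:
  for z in(.075,0):
    pts=[proj(q,[x[0]+.03*np.cos(t),x[1]+.03*np.sin(t),z]) for t in np.linspace(0,6.28,40)]
    cv2.polylines(B,[((np.array(pts)-(160,140)+.5)*3).astype(int)],True,(255,0,255) if z else (0,255,0),1)
cv2.imwrite("pics/c1.png",A[...,::-1]);cv2.imwrite("pics/c2.png",B[...,::-1])
E
python3 m.py
```

```text
L [0.5586 0.2468 0.075 ]
M [0.4982 0.0086 0.075 ]
R [ 0.4831 -0.2315  0.075 ]
red [0.6273 0.0996 0.075 ]
blue [ 0.3907 -0.0377  0.075 ]
carton [0.53275394 0.1277002  0.072     ]
sd tip [ 0.58235367 -0.13033869  0.015     ]
sd end [ 0.39836506 -0.12045055  0.015     ]
mm [0.36759202 0.1312062  0.042     ]
```

View pics/c1.png

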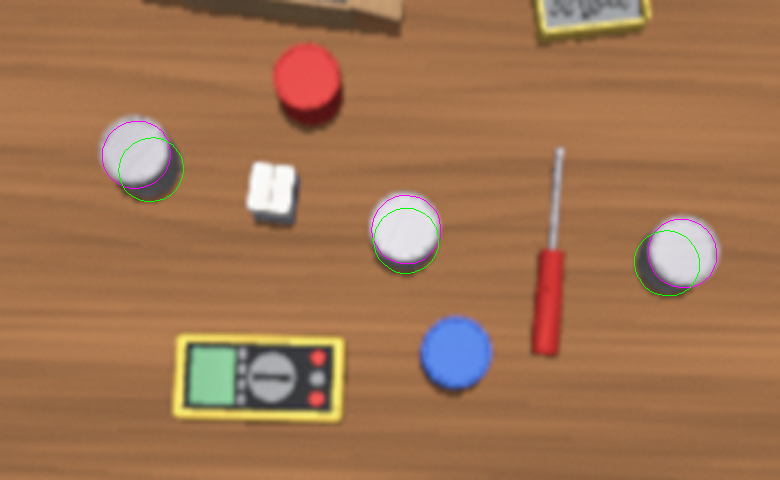

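View pics/c2.png

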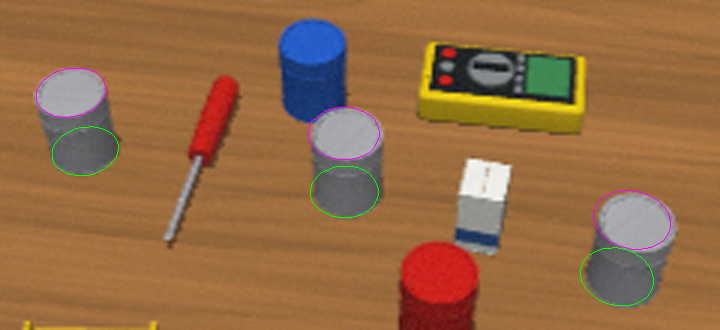

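The crops show three plain grey lidded tins, and the circle overlays agree with them to 1–2 mm. The coloured tins stand clear of them. I start with the left tin at (0.560, 0.2475).

```bash
python3 -m crank '[8.5,-3.99,-0.85,0,0, 8.5,-3.99,-0.85,0,0, 8.5,-3.99,-0.85,0,0, 8.5,-3.99,-0.85,0,0, 8.5,-3.99,-0.85,0,0, 8.5,-3.99,-0.85,0,0, 8.5,-3.99,-0.85,0,0, 8.5,-3.99,-0.85,0,0]' 40
python3 -m crank '[8.5,-3.99,-0.85,0,0, 8.5,-3.99,-0.85,0,0, 8.5,0,0,2,0, 8.5,0,0,2,0, 8.5,0,0,1,0, 8.5,0,0,0,0, 8.5,0,0,0,0, 8.5,0,0,0,0]'
cat > s.py <<'E'
from h import *
import sys
s=env.observe();R=s["tool_rot"];P=s["position"];print(s["time_s"],P.round(4) if hasattr(P,'round') else P,np.round(s["ft_force"],2),s["grip_width"],s["gripper_force"],np.round(s["q"],1))
if len(sys.argv)>1: print("tool shift cm",(np.array(R).T@(np.array(eval(sys.argv[1]))-P)*100).round(2))
E
python3 s.py "[.560,.2475,.025]"
```

```text
time_s: 1.17
position: [0.4966, 0.2967, 0.1984]
tool_rot: [[-0.903, 0.429, 0.0], [0.429, 0.903, 0.0], [-0.0, 0.0, -1.0]]
ft_force: [-0.2, 0.3, 0.8]
grip_width: 0.0848
gripper_force: 0.0
time_s: 1.83
position: [0.5603, 0.2492, 0.1497]
tool_rot: [[-0.903, 0.429, 0.002], [0.429, 0.903, 0.0], [-0.002, 0.001, -1.0]]
ft_force: [-0.2, -0.2, -0.2]
grip_width: 0.085
gripper_force: 0.0
1.8333 [0.5603 0.2492 0.1497] [-0.2  -0.22 -0.21] 0.08500224549183513 0.0 [ 12.9  30.2  68.5  -0.   81.3 -51.7]
tool shift cm [-0.02 -0.18 12.47]
```

```bash
python3 -m crank '[8.5,0,-0.1,2,0, 8.5,0,0,2.5,0, 8.5,0,0,2.5,0, 8.5,0,0,2,0, 8.5,0,0,1.5,0, 8.5,0,0,1,0, 8.5,0,0,1,0, 8.5,0,0,0,0]' | grep -E "pos|force"
python3 - <<'E'
from h import *
p=optics.get_image("scene");cv2.imwrite("pics/g1.png",cv2.resize(p["color"][120:280,280:480],None,fx=3,fy=3)[...,::-1])
E
python3 s.py
```

```text
position: [0.5592, 0.2478, 0.0224]
ft_force: [0.2, 0.6, 0.3]
gripper_force: 0.0
2.55 [0.5596 0.2479 0.0234] [-0.03 -1.19 -0.63] 0.08499442146110384 0.0 [ 12.8  37.5  77.7   0.   64.9 -51.8]
```

View pics/g1.png

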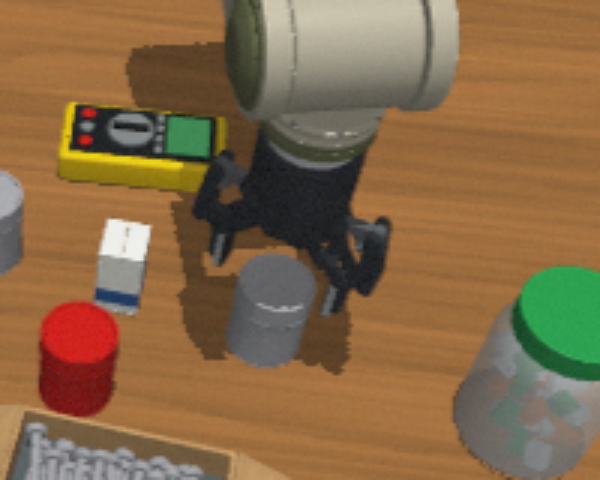

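Run:
```python
from h import *
p=optics.get_image("scene");s=env.observe();P=np.array(s["position"]);R=np.array(s["tool_rot"])
for z in(0,-.013,-.03):
  for y in(-.0425,.0425):print(z,y,(np.array(proj(p,P+R@[0,y,z]))-[280,120])*3)
for z in(0,.0375,.075):print("tin",z,(np.array(proj(p,[.56,.2475,z]))-[280,120])*3)
```

```text
0 -0.0425 [214.87101603 296.26172557]
0 0.0425 [309.70515559 341.8318127 ]
-0.013 -0.0425 [216.98983365 286.40626146]
-0.013 0.0425 [312.82821535 332.12565163]
-0.03 -0.0425 [219.82282521 273.22889009]
-0.03 0.0425 [317.00678952 319.13905609]
tin 0 [256.35343383 336.24400883]
tin 0.0375 [263.73869787 308.5472294 ]
tin 0.075 [271.55219251 279.244467  ]
```

Run:
```python
from h import *
p=optics.get_image("scene");c=p["color"][160:250,330:420].astype(float)
c=(255*(c/255)**.6).astype(np.uint8)
c=cv2.resize(c,None,fx=6.5,fy=6.5,interpolation=2)
s=env.observe();P=np.array(s["position"]);R=np.array(s["tool_rot"])
for z in(0,-.013):
  for y in(-.0425,.0425):
    u=(np.array(proj(p,P+R@[0,y,z]))-[330,160]+.5)*6.5;cv2.circle(c,tuple(int(i) for i in u),4,(255,0,255) if z else (0,255,0),1)
cv2.imwrite("pics/g2.png",c[...,::-1])
```

```text
(no output)
```

View pics/g2.png

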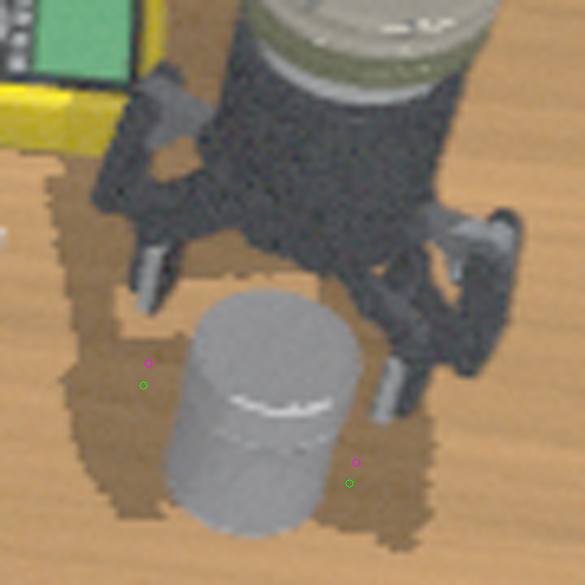

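Run:
```python
from h import *
p=optics.get_image("scene");t=optics.get_image("top")
print("base",proj(p,[0,0,0]),proj(t,[0,0,0]))
P=np.array([.236,.497,.198]);y=np.array([.429,.903,0])
for z in(0,.013,.04):print(z,[np.round(proj(p,P+s*.05*y+[0,0,z]),1) for s in(-1,1)],[np.round(proj(t,P+s*.05*y+[0,0,z]),1) for s in(-1,1)])
a=cv2.imread("pics/scene0.png")[30:110,440:560];b=cv2.imread("pics/top0.png")[300:420,0:120]
a=cv2.resize(a,None,fx=4,fy=4,interpolation=2);b=cv2.resize(b,(320,320),interpolation=2)
c=t["color"][150:310,120:280][...,::-1];c=cv2.resize(c,(320,320),interpolation=2)
def up(i):return (255*(i/255.)**.55).astype(np.uint8)
o=np.zeros((600,660,3),np.uint8);o[:320,:480]=a;
o2=np.hstack([up(b),up(c)]);cv2.imwrite("pics/g3.png",np.vstack([np.pad(up(a),((0,0),(0,160),(0,0))),o2])[:600])
```

```text
base (np.float64(293.10463686951516), np.float64(92.60498694582868)) (np.float64(273.4864559361023), np.float64(432.8887595162549))
0 [array([458. ,  89.9]), array([497.3, 102.7])] [array([ 74.1, 349.2]), array([ 35.9, 328.6])]
0.013 [array([459.7,  85.6]), array([499.4,  98.3])] [array([ 71.7, 349.8]), array([ 33.1, 328.9])]
0.04 [array([463.2,  76.4]), array([503.8,  89. ])] [array([ 66.6, 351. ]), array([ 27.1, 329.6])]
```

View pics/g3.png

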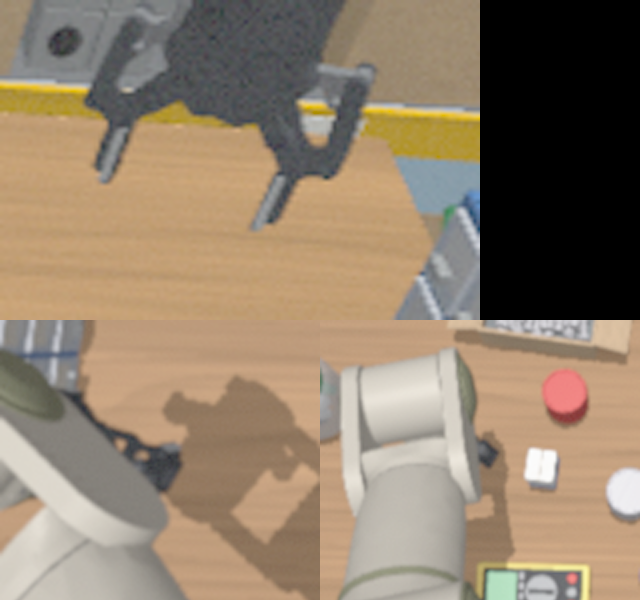

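The pictures show the open fingertips about 36 mm above the nominal TCP, in both views. A further 1.5 cm down stays safe whichever reading is right, so I lower, watch the force, and then close.

```bash
python3 -m crank '[8.5,0,0,0.3,0, 8.5,0,0,0.3,0, 8.5,0,0,0.3,0, 8.5,0,0,0.3,0, 8.5,0,0,0.3,0, 8.5,0,0,0,0, 8.5,0,0,0,0, 8.5,0,0,0,0]' | grep -E "pos|force"
python3 -m crank '[8,0,0,0,0, 7.5,0,0,0,0, 7,0,0,0,0, 6.7,0,0,0,0, 6.4,0,0,0,0, 6.2,0,0,0,0, 6,0,0,0,0, 5.8,0,0,0,0]' 35 | grep -E "pos|force|width"
python3 -m crank '[5.5,0,0,0,0, 5.5,0,0,0,0, 5.5,0,0,0,0, 5.5,0,0,0,0, 5.5,0,0,0,0, 5.5,0,0,0,0, 5.5,0,0,0,0, 5.5,0,0,0,0]' 35 | grep -E "pos|force|width"
```

```text
position: [0.5596, 0.2477, 0.0084]
ft_force: [0.3, -0.3, 0.1]
gripper_force: 0.0
position: [0.5603, 0.2483, 0.0092]
ft_force: [1.0, 4.0, 6.1]
grip_width: 0.0597
gripper_force: 36.6
position: [0.5603, 0.2483, 0.0092]
ft_force: [0.9, 4.3, 6.4]
grip_width: 0.0596
gripper_force: 36.6
```

```bash
python3 -m crank '[5.5,0,0,-0.2,0, 5.5,0,0,-0.4,0, 5.5,0,0,-0.6,0, 5.5,0,0,-0.6,0, 5.5,0,0,-0.6,0, 5.5,0,0,-0.4,0, 5.5,0,0,-0.2,0, 5.5,0,0,0,0]' | grep -E "pos|force|width"
for i in 1 2 3; do python3 -m crank '[5.5,0,0,0,0, 5.5,0,0,0,0, 5.5,0,0,0,0, 5.5,0,0,0,0, 5.5,0,0,0,0, 5.5,0,0,0,0, 5.5,0,0,0,0, 5.5,0,0,0,0]'| grep -E "pos|force"; python3 s.py; done
python3 - <<'E'
from h import *
f=[]
for i in range(6):
    p=optics.get_image("scene");f.append(env.observe()["ft_force"])
print(np.mean(f,0),np.std(f,0))
cv2.imwrite("pics/g4.png",cv2.resize(p["color"][120:280,280:480],None,fx=3,fy=3)[...,::-1])
E
```

```text
position: [0.5598, 0.2477, 0.0389]
ft_force: [-0.5, 0.3, -3.0]
grip_width: 0.0593
gripper_force: 38.4
position: [0.5596, 0.2477, 0.0383]
ft_force: [0.7, 0.9, -2.8]
gripper_force: 38.4
6.0833 [0.5596 0.2477 0.0383] [ 0.67  0.86 -2.81] 0.05976627390636982 38.37412384338677 [ 12.8  36.5  76.8   0.   66.7 -51.8]
position: [0.5596, 0.2477, 0.0383]
ft_force: [0.1, -0.6, -3.4]
gripper_force: 38.4
6.75 [0.5596 0.2477 0.0383] [ 0.12 -0.58 -3.43] 0.05936426947708324 38.374970108270645 [ 12.8  36.4  76.8  -0.   66.7 -51.8]
position: [0.5596, 0.2477, 0.0383]
ft_force: [-0.4, -0.1, -3.1]
gripper_force: 38.4
7.4167 [0.5596 0.2477 0.0383] [-0.41 -0.14 -3.13] 0.059491630725201555 38.37369807064533 [ 12.8  36.4  76.8  -0.   66.7 -51.8]
[-0.14821022  0.62097212 -3.19045069] [0.36718039 0.33242377 0.48777273]
```

View pics/g4.png

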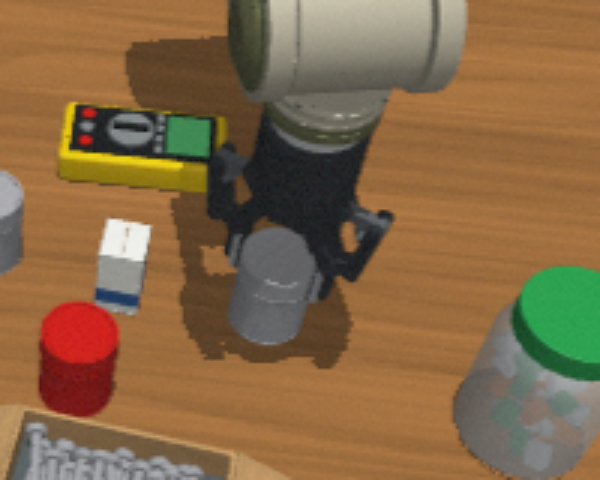

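The left tin weighs about 0.32 kg. The heaviest must be at least 0.39 kg, so this one goes back softly.

```bash
python3 -m crank '[5.5,0,0,0.2,0, 5.5,0,0,0.4,0, 5.5,0,0,0.5,0, 5.5,0,0,0.5,0, 5.5,0,0,0.5,0, 5.5,0,0,0.3,0, 5.5,0,0,0.2,0, 5.5,0,0,0.1,0]' | grep -E "pos|force|width"
python3 -m crank '[5.5,0,0,0.04,0, 5.5,0,0,0.04,0, 5.5,0,0,0.04,0, 5.5,0,0,0.04,0, 5.5,0,0,0.04,0, 5.5,0,0,0.04,0, 5.5,0,0,0,0, 5.5,0,0,0,0]'| grep -E "pos|force"
```

```text
position: [0.5595, 0.2477, 0.0109]
ft_force: [0.2, 0.4, -2.2]
grip_width: 0.0599
gripper_force: 38.4
position: [0.5596, 0.2478, 0.0093]
ft_force: [-1.3, -1.3, 1.9]
gripper_force: 38.7
```

```bash
python3 -m crank '[6.0,0,0,0,0, 6.2,0,0,0,0, 6.6,0,0,0,0, 7,0,0,0,0, 7.5,0,0,0,0, 8,0,0,0,0, 8.5,0,0,0,0, 8.5,0,0,0,0]' 35| grep -E "pos|force|width"
python3 -m crank '[8.5,0,0,-0.5,0, 8.5,0,0,-1,0, 8.5,0,0,-2,0, 8.5,0,0,-2.5,0, 8.5,0,0,-2.5,0, 8.5,0,0,-2.5,0, 8.5,0,0,-1,0, 8.5,0,0,0,0]'| grep -E "pos|force|width"
python3 s.py "[.499,.009,.008]"
```

```text
position: [0.5596, 0.2477, 0.0089]
ft_force: [-0.8, -0.0, -0.5]
grip_width: 0.085
gripper_force: 0.0
position: [0.5607, 0.248, 0.132]
ft_force: [-0.1, -0.3, 0.2]
grip_width: 0.085
gripper_force: 0.0
10.3833 [0.5607 0.248  0.132 ] [-0.06 -0.3   0.16] 0.08502020246255385 0.0 [ 12.8  30.9  70.2  -0.   78.6 -51.8]
tool shift cm [ -4.63 -24.28  12.34]
```

```bash
python3 -m crank '[8.5,-0.66,-3.47,0,0, 8.5,-0.66,-3.47,0,0, 8.5,-0.66,-3.47,0,0, 8.5,-0.66,-3.47,0,0, 8.5,-0.66,-3.47,0,0, 8.5,-0.66,-3.47,0,0, 8.5,-0.66,-3.47,0,0, 8.5,0,0,0,0]'| grep -E "pos"
python3 -m crank '[8.5,0,0,0,0, 8.5,0,0,0,0, 8.5,0,0,0,0, 8.5,0,0,0,0, 8.5,0,0,0,0, 8.5,0,0,0,0, 8.5,0,0,0,0, 8.5,0,0,0,0]'| grep -E "pos"
python3 s.py "[.499,.009,.008]"
```

```text
position: [0.4953, 0.0041, 0.1277]
position: [0.497, 0.0088, 0.1289]
11.7167 [0.497  0.0088 0.1289] [-0.43 -0.24 -0.33] 0.0848374390008661 0.0 [-12.7  20.4  89.2  -0.   70.5 -77.3]
tool shift cm [-0.17  0.11 12.09]
```

```bash
python3 -m crank '[8.5,-0.2,0.1,1,0, 8.5,0,0,2.2,0, 8.5,0,0,2.2,0, 8.5,0,0,2.2,0, 8.5,0,0,1.8,0, 8.5,0,0,1.3,0, 8.5,0,0,0.9,0, 8.5,0,0,0.5,0]' | grep -E "pos|force"
python3 -m crank '[8.5,0,0,0,0, 8,0,0,0,0, 7.2,0,0,0,0, 6.7,0,0,0,0, 6.4,0,0,0,0, 6.2,0,0,0,0, 6,0,0,0,0, 5.8,0,0,0,0]' 35 | grep -E "pos|force|width"
python3 -m crank '[5.5,0,0,0,0, 5.5,0,0,0,0, 5.5,0,0,0,0, 5.5,0,0,0,0, 5.5,0,0,-0.05,0, 5.5,0,0,-0.1,0, 5.5,0,0,-0.1,0, 5.5,0,0,-0.2,0]' 35 | grep -E "pos|force|width"
```

```text
position: [0.4987, 0.0086, 0.0065]
ft_force: [-0.2, -0.6, 0.4]
gripper_force: 0.0
position: [0.5, 0.009, 0.0088]
ft_force: [1.8, 5.7, 8.3]
grip_width: 0.0594
gripper_force: 36.9
position: [0.4986, 0.0085, 0.012]
ft_force: [0.1, 0.3, -3.6]
grip_width: 0.0595
gripper_force: 38.5
```

```bash
python3 -m crank '[5.5,0,0,-0.4,0, 5.5,0,0,-0.6,0, 5.5,0,0,-0.6,0, 5.5,0,0,-0.6,0, 5.5,0,0,-0.25,0, 5.5,0,0,-0.1,0, 5.5,0,0,0,0, 5.5,0,0,0,0]' | grep -E "pos|force|width"
python3 -m crank '[5.5,0,0,0,0, 5.5,0,0,0,0, 5.5,0,0,0,0, 5.5,0,0,0,0, 5.5,0,0,0,0, 5.5,0,0,0,0, 5.5,0,0,0,0, 5.5,0,0,0,0]'| grep -E "pos|force"
cat > w.py <<'E'
from h import *
f=[]
for i in range(10):
    p=optics.get_image("scene");f.append(env.observe()["ft_force"])
print(np.mean(f,0),np.std(f,0))
E
python3 w.py
```

```text
position: [0.4991, 0.0086, 0.0378]
ft_force: [-0.1, -0.6, -3.9]
grip_width: 0.0592
gripper_force: 38.6
position: [0.4992, 0.0086, 0.0379]
ft_force: [-0.1, -0.3, -3.0]
gripper_force: 38.6
[-0.19138644  0.14507336 -3.9979828 ] [0.84221686 0.41807507 0.47806442]
```

The middle tin weighs about 0.40 kg, which is within 0.19 kg of the left one. So the right tin should be the full one. I set the middle tin back.

```bash
python3 -m crank '[5.5,0,0,0.2,0, 5.5,0,0,0.4,0, 5.5,0,0,0.5,0, 5.5,0,0,0.5,0, 5.5,0,0,0.5,0, 5.5,0,0,0.3,0, 5.5,0,0,0.2,0, 5.5,0,0,0.05,0]' | grep -E "pos|force|width"
python3 -m crank '[5.5,0,0,0.04,0, 5.5,0,0,0.04,0, 5.5,0,0,0.04,0, 5.5,0,0,0.04,0, 5.5,0,0,0.04,0, 5.5,0,0,0.04,0, 5.5,0,0,0,0, 5.5,0,0,0,0]'| grep -E "pos|force"
```

```text
position: [0.4991, 0.0086, 0.011]
ft_force: [-0.5, 0.2, -4.7]
grip_width: 0.0596
gripper_force: 38.6
position: [0.4993, 0.0085, 0.009]
ft_force: [-0.4, -0.3, -4.4]
gripper_force: 38.6
```

```bash
python3 -m crank '[5.5,0,0,0.02,0, 5.5,0,0,0.02,0, 5.5,0,0,0.02,0, 5.5,0,0,0,0, 5.5,0,0,0,0, 5.5,0,0,0,0, 5.5,0,0,0,0, 5.5,0,0,0,0]'| grep -E "pos|force"
```

```text
position: [0.4992, 0.0086, 0.0088]
ft_force: [-2.7, 1.1, 5.7]
gripper_force: 39.5
```

Contact. Release, rise and go to the right tin.

```bash
python3 -m crank '[6.0,0,0,0,0, 6.2,0,0,0,0, 6.6,0,0,0,0, 7,0,0,0,0, 7.5,0,0,0,0, 8,0,0,0,0, 8.5,0,0,0,0, 8.5,0,0,0,0]' 35| grep -E "pos|force|width"
python3 -m crank '[8.5,0,0,-0.5,0, 8.5,0,0,-1,0, 8.5,0,0,-2,0, 8.5,0,0,-2.5,0, 8.5,0,0,-2.5,0, 8.5,0,0,-2.5,0, 8.5,0,0,-1,0, 8.5,0,0,0,0]'| grep -E "pos|force|width"
python3 s.py "[.4835,-.2315,.008]"
```

```text
position: [0.4993, 0.0085, 0.0084]
ft_force: [-0.8, 0.5, -0.2]
grip_width: 0.0853
gripper_force: 0.0
position: [0.5004, 0.0084, 0.1312]
ft_force: [0.1, -0.4, 0.2]
grip_width: 0.0848
gripper_force: 0.0
18.8833 [0.5004 0.0084 0.1312] [ 0.05 -0.37  0.22] 0.08477600697978423 0.0 [-12.6  20.4  88.7   0.   70.6 -77.2]
tool shift cm [ -8.71 -22.41  12.34]
```

```bash
python3 -m crank '[8.5,-1.24,-3.2,0,0, 8.5,-1.24,-3.2,0,0, 8.5,-1.24,-3.2,0,0, 8.5,-1.24,-3.2,0,0, 8.5,-1.24,-3.2,0,0, 8.5,-1.24,-3.2,0,0, 8.5,-1.24,-3.2,0,0, 8.5,0,0,0,0]'| grep -E "pos"
python3 -m crank '[8.5,0,0,0,0, 8.5,0,0,0,0, 8.5,0,0,0,0, 8.5,0,0,0,0, 8.5,0,0,0,0, 8.5,0,0,0,0, 8.5,0,0,0,0, 8.5,0,0,0,0]'| grep -E "pos"
python3 s.py "[.4835,-.2315,.008]"
```

```text
position: [0.4807, -0.2361, 0.1273]
position: [0.4815, -0.2308, 0.1285]
20.2167 [ 0.4815 -0.2308  0.1285] [-0.52 -1.2  -0.39] 0.08521012389268247 0.0 [ -38.3   23.8   83.5   -0.    72.7 -102.9]
tool shift cm [-0.21  0.02 12.05]
```

```bash
python3 -m crank '[8.5,-0.2,0,1,0, 8.5,0,0,2.2,0, 8.5,0,0,2.2,0, 8.5,0,0,2.2,0, 8.5,0,0,1.8,0, 8.5,0,0,1.3,0, 8.5,0,0,0.9,0, 8.5,0,0,0.4,0]' | grep -E "pos|force"
python3 -m crank '[8.5,0,0,0,0, 8,0,0,0,0, 7.2,0,0,0,0, 6.7,0,0,0,0, 6.4,0,0,0,0, 6.2,0,0,0,0, 6,0,0,0,0, 5.8,0,0,0,0]' 40 | grep -E "pos|force|width"
python3 -m crank '[5.5,0,0,0,0, 5.5,0,0,0,0, 5.5,0,0,0,0, 5.5,0,0,0,0, 5.5,0,0,-0.05,0, 5.5,0,0,-0.1,0, 5.5,0,0,-0.1,0, 5.5,0,0,-0.2,0]' 40 | grep -E "pos|force|width"
python3 -m crank '[5.5,0,0,-0.4,0, 5.5,0,0,-0.6,0, 5.5,0,0,-0.6,0, 5.5,0,0,-0.6,0, 5.5,0,0,-0.25,0, 5.5,0,0,-0.1,0, 5.5,0,0,0,0, 5.5,0,0,0,0]' | grep -E "pos|force|width"
python3 w.py
```

```text
position: [0.4828, -0.2315, 0.0068]
ft_force: [-0.6, -0.3, 1.1]
gripper_force: 0.0
position: [0.4834, -0.232, 0.0092]
ft_force: [-2.3, 1.7, 7.0]
grip_width: 0.0597
gripper_force: 42.1
position: [0.4827, -0.2314, 0.0123]
ft_force: [0.7, 0.0, -6.2]
grip_width: 0.0595
gripper_force: 44.4
position: [0.4831, -0.2318, 0.0383]
ft_force: [-0.5, 0.2, -6.5]
grip_width: 0.0593
gripper_force: 44.5
[ 0.19845119 -0.04687813 -6.44468892] [0.39723359 0.58403023 0.48417047]
```

The right tin weighs about 0.66 kg, against 0.40 and 0.32, so it is the full one. I raise it another 16 cm.

```bash
python3 -m crank '[5.5,0,0,-0.4,0, 5.5,0,0,-0.8,0, 5.5,0,0,-1,0, 5.5,0,0,-1.2,0, 5.5,0,0,-1.2,0, 5.5,0,0,-1.2,0, 5.5,0,0,-1.2,0, 5.5,0,0,-1.2,0]' | grep -E "pos|force|width"
python3 -m crank '[5.5,0,0,-1.2,0, 5.5,0,0,-1.2,0, 5.5,0,0,-1.2,0, 5.5,0,0,-1.2,0, 5.5,0,0,-1.2,0, 5.5,0,0,-1,0, 5.5,0,0,-0.6,0, 5.5,0,0,-0.3,0]' | grep -E "pos|force|width"
for i in 1 2; do python3 -m crank '[5.5,0,0,0,0, 5.5,0,0,0,0, 5.5,0,0,0,0, 5.5,0,0,0,0, 5.5,0,0,0,0, 5.5,0,0,0,0, 5.5,0,0,0,0, 5.5,0,0,0,0]'; done
python3 - <<'E'
from h import *
p=optics.get_image("scene");t=optics.get_image("top")
a=cv2.resize(p["color"][80:280,140:420],(700,500))
cv2.imwrite("pics/f.png",a[...,::-1])
cv2.imwrite("pics/f2.png",cv2.resize(t["color"][150:320,140:420],None,fx=2.8,fy=2.8)[...,::-1])
E
```

```text
position: [0.4833, -0.2319, 0.1222]
ft_force: [0.3, -0.2, -5.8]
grip_width: 0.0596
gripper_force: 44.7
position: [0.4834, -0.232, 0.201]
ft_force: [0.4, -0.3, -5.2]
grip_width: 0.0593
gripper_force: 44.8
time_s: 25.38
position: [0.4832, -0.2319, 0.1993]
tool_rot: [[-0.903, 0.429, -0.0], [0.429, 0.903, 0.0], [0.0, 0.0, -1.0]]
ft_force: [0.2, 0.5, -6.1]
grip_width: 0.0591
gripper_force: 44.8
time_s: 26.05
position: [0.4833, -0.2319, 0.1994]
tool_rot: [[-0.903, 0.429, 0.0], [0.429, 0.903, -0.0], [-0.0, -0.0, -1.0]]
ft_force: [-1.0, 0.4, -5.8]
grip_width: 0.0596
gripper_force: 44.8
```

View pics/f.png

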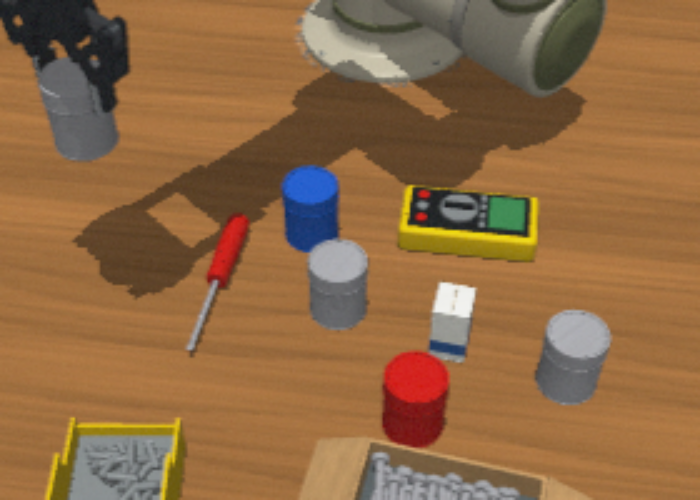

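The picture shows the heavy tin held upright in the air at crop (85,110). The other two tins stand upright in their places at (338,285) and (573,355), and nothing else has moved. The bottom is about 19 cm up, so I hand in.

```bash
python3 -c "
from rig import env
print(env.close_job())"
```

```text
the job is handed in; nothing more can be done
None
```

The right-hand tin was heaviest (about 0.66 kg, against 0.40 and 0.32); I handed in with the gripper holding it upright and still, its bottom about 19 cm above the counter, and the two lighter tins back upright where they stood.

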